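# Lay the boiler strainer in the vise and clamp it

## Task

Pick up the capped brass strainer that stands upright on the worktop and lay it on its side in the vise's cradle, its foot pushed up against the end stop and its wide cap sticking out of the open end; lower it in your grip, do not drop it or let it topple. Then, with the gripper off it, wind the crank until the jaw holds it firmly, and let go. Leave the plain tube and the other things as they are.

Things in the scene. Friction and masses are not known exactly. Their poses are not given: they have to be found in the camera images.
- strainer: The workpiece: brass strainer, a round body 42 mm in diameter and 105 mm long with a wider round cap, 52 mm in diameter and 40 mm long, on its top end (145 mm overall, plus a 4 mm screw head); 0.35 to 0.65 kg, centre of mass 73 mm from the foot. Starts upright on its foot. Origin: centre of the foot's flat face; z runs from foot to cap.
- tube: Look-alike to be left alone: plain brass tube offcut with no cap, 42 mm in diameter, 115 mm tall, upright. It and the strainer may stand in each other's place. Origin: centre of its underside.
- vise: Steel vise bolted to the worktop. Origin: on the worktop under the middle of the fixed jaw's face; z up, x from the crank towards the fixed jaw (away from the robot), y along the jaws. Fixed jaw's face: plane x = 0. Both jaws span y = -45 to +45 mm and reach 100 mm high. Base plate 130 mm wide, 16 mm high, x = -148 to +58 mm; a bearing bracket 100 mm high, 70 mm wide at x = -133 to -115 mm.
- cradle_home (a point): Where the centre of the strainer's foot belongs: vise x = -21, y = -45, z = 71 mm; the part then lies along the vise's +y, touching the fixed jaw. The cradle has a flat floor 50 mm above the worktop, y = -45 to +58 mm, and a lip 8 mm high at x = -42 to -48 mm. Its -y end is shut by the end stop, a plate 80 mm high (inner face y = -45 mm); its +y end is open.
- vise_jaw: The sliding steel jaw, 90 mm wide, its underside 60 mm and its top 100 mm above the worktop. Origin: in the middle of its clamping face, which looks along +x of the vise; the gap between the jaws is minus its x in the vise's frame (about 64 to 77 mm at the start, 42 mm when it holds the strainer).
- vise_crank (a joint): Crank angle (rad, 0 to 16); it grows clockwise as seen from the robot (right-handed about the vise's +x), which closes the jaw 16 mm a turn: gap in mm = 78 - 2.5465 x angle. Arm straight up at 0 and each full turn. Starts at 0.5 to 5.5. Friction 0.12 N m (3 N at the handle) holds it where left, grip included. When the jaw meets the part the force rises; 8 N at the handle is firm.
- handle_grip (a point): Where to take the crank handle: a black horizontal handle 20 mm in diameter and 56 mm long that spins freely on its pin and points along -x of the vise, towards the robot; it runs from 9 mm to 65 mm from the middle of the crank arm and this point is on its axis, 45 mm from the arm's middle. It circles at 45 mm radius about the crank axis.
- crank_axis (a point): The point on the crank's axis (along the vise's x; here x = -186 mm, y = 0, 80 mm above the worktop) about which point handle_grip circles in an upright plane.
- screwdriver: Bystander: screwdriver 190 mm long, lying on the worktop. Origin on its underside, mid length.
- wrench: Bystander: steel wrench 180 mm long, lying on the worktop. Origin on its underside, mid length.
- mug: Bystander: white mug, 80 mm in diameter and 90 mm tall. Origin: centre of its underside.
- soap: Bystander: green soap bottle, 60 mm in diameter and 190 mm tall. Origin: centre of its underside.
- jar: Bystander: glass jar, 70 mm in diameter and 90 mm tall. Origin: centre of its underside.
Not all that is in view belongs to the job. What is shaped like the strainer but purple is not meant.

How it is judged:
On the way, in this order (a step that is already met when the one before it is completed fails the run):
1. the strainer lies on its side in the cradle, foot within 5 mm of the end stop, the fingers off it, the jaw not yet gripping (angle between the z axis of strainer and the y axis of vise, either way round below 0.07 rad and y of strainer in the frame of vise between -0.05 and -0.04 m and x of strainer in the frame of vise between -0.028 and -0.015 m and z of strainer in the frame of vise between 0.066 and 0.077 m and contact force between the fingers and strainer below 0.5 N and contact force between vise_jaw and strainer below 5 N), for 0.2 s.
2. the jaw grips the strainer with more than 10 N (contact force between vise_jaw and strainer above 10 N), for 0.2 s.
At the end, for the whole second after the job is handed in: The strainer lies at rest on its side in the cradle, parallel to the jaws within 0.07 rad, its foot within 5 mm of the end stop, its axis 15 to 28 mm from the fixed jaw's face and 66 to 77 mm above the worktop, the sliding jaw pressing it with more than 10 N and the crank at rest (angle between the z axis of strainer and the y axis of vise, either way round below 0.07 rad and y of strainer in the frame of vise between -0.05 and -0.04 m and x of strainer in the frame of vise between -0.028 and -0.015 m and z of strainer in the frame of vise between 0.066 and 0.077 m and contact force between vise_jaw and strainer above 10 N and linear speed of strainer below 0.02 m/s and velocity of joint vise_crank between -0.1 and 0.1 rad/s); the robot touches nothing.
It fails at once if the strainer is dropped or topples (moves faster than 0.6 m/s or turns faster than 6 rad/s with no finger on it) (contact force between the fingers and strainer below 0.1 N and (linear speed of strainer above 0.6 m/s or angular speed of strainer above 6 rad/s)).
It fails at once if a bystander (tube, screwdriver, wrench, mug, soap bottle or jar) is moved more than 30 mm (distance of any of screwdriver, wrench, mug, soap, jar, tube from where it was at the start of the episode above 0.03 m).
It fails at once if the tube, mug, soap bottle or jar is tipped over (angle between any of tube, mug, soap, jar's own z axis and vertical above 0.5 rad).
It also fails if it takes over 72 s, if anything falls off the work surface, if the arm or the gripper's body presses on something with over 40 N, if the wrist force passes 120 N, or if a joint passes its speed limit or range.

## Robot

A 6-joint arm with a two-finger parallel gripper is mounted at the origin on the work surface. World frame = base frame: x ahead of the robot, y to its left, z up, the work surface at z = 0. Lengths are in m, angles in rad, forces in N, time in s.
With the tool pointing down it reaches from about 0.375 to 0.975 m from the base axis. Payload 3.8 kg.
Tool frame: the origin (TCP) lies at the centre of the arm's flange, where the gripper is bolted on; the fingertips stand 173 mm ahead of it and the grasp point (between the pads) lies 155 mm ahead of it (bot.tip_reach is the distance from the TCP to the fingertips, in m); z points along the fingers, y is the line along which they close (so a half turn about z gives the same grasp; the last joint's range is limited). The gripper opens to 85 mm and grips with 20 to 120 N. Pads are 22 mm wide; open, the fingers measure 114 mm over their backs; the gripper's body (76 mm by 85 mm) begins 54 mm behind the grasp point. The pads swing forward as they close: fully open they stand 13 mm farther back than shut.
Start: joints at [1.119, 0.264, 1.604, -0, 1.274, -0.037], TCP at [0.272, 0.618, 0.405] pointing down, gripper open.
Joint ranges: [-2.63, 2.63], [-0.94, 2.18], [0.31, 2.57], [-1.31, 4.45], [0, 2.66], [-2.55, 2.55]. Speed limits (rad/s): [2.57, 2.57, 3.14, 3.14, 3.14, 3.14].

## Interface

Orientations are given as a rotation vector (axis times angle).
In Python, from workcell import bot gives the robot as it stands.
- The arm moves only by the tool drive_tool, never from a script. Its arguments are lists of equal length, an entry for each row: "claw": the finger opening in mm, from 0 to 85.4; "slide": the shift along the world's x, y, z each as a share of 0.5 m, from -1 to 1, a list of three; "yaw": the turn about the world's z as a share of 180 degrees, from -1 to 1. A call has 1 to 8 rows; each row is the pose to reach, as a shift and turn from the pose commanded when the call began, turning the shorter way round; what a row does not reach only later rows make up. A row lasts 1/12 s, in which the tool goes at most 41.7 mm and 7.16 degrees, less where a joint would pass 70% of its speed; a pose out of reach is approached as far as the arm can. A call with a number of a shift or a turn outside -1 to 1 is refused whole. A call with a gripper value outside its range is refused whole. The fingers move at their own pace and stop on an object; "newtons" is the grip in N (left out, the last holds). Time passes only in rows, so rows that repeat a pose let the fingers close. It gives the time, the measured TCP pose, the force, the opening and the grip force at its end, in the units of the state.
- bot.read_state(): the state, without advancing time (a new reading comes with each control period).
- bot.read_camera(name): name is "scene" or "top" or "wrist"; returns a dict with "color" (480x640x3 uint8, red, green, blue), "depth" (480x640 float32, m along the optical axis (not along the pixel's ray), 0 where there is no reading), "mtx" (3x3 intrinsics, pixels), "k1" (the pictures are not rectified: a ray, as slopes to the right and down, at radius r is drawn at 1 + k1 r^2 times it, then the intrinsics apply), "eye" and "rotation" of the camera in the world. Camera axes: x right, y up, looking along -z (the intrinsics and any distortion apply to the point x, -y, -z); pixel columns grow to the right and rows downward; lengths in m; the calibration is good to about 2 mm. A picture is of the moment at which its call begins.
- bot.finish_job(): hands the job in; it is judged then, once.
The state is a dict: "time": time; "q": joint angles; "joint_vel": joint speeds; "joint_torque": joint torques, N m; "tool_pos": TCP position; "tcp_rot": TCP orientation; "wrist_force": force on the tool from outside, world axes, zero at the start; "torque": the same for the moment, N m; "width": opening from 0.0 (shut) to 1.0 (fully open); "grip_force": force on a finger pad.
Only numpy, scipy, OpenCV 4.12 (cv2) and the standard library are available. Lean on these libraries where they do the work, as an engineer would, in place of code of your own. Each camera call takes 0.05 s, during which the arm holds its last target. There are 200 camera calls.

## Working session

There is one attempt and no reset: what is moved stays moved. The work goes in short steps, Python scripts to look and compute and a tool call to move; the robot and the scene stay as the last step left them, time stands still between calls to the robot, and variables do not carry over. Pictures are saved under pics/ and viewed, at most 10 in all, crops included, and the job is handed in when it is done.

Besides the shell and the picture viewer there is one more tool, called after "Call:" as a command line: name --pt "numbers of a row" for each row, then --argument value for the rest. drive_tool: Moves the arm, as the interface text tells. Shift numbers are shares of 0.5 m and turn numbers shares of 180 degrees, none past 1 either way. Its arguments: {"type":"object","properties":{"claw":{"type":"array","items":{"type":"number"}},"slide":{"type":"array","items":{"type":"array","items":{"type":"number"}}},"yaw":{"type":"array","items":{"type":"number"}},"newtons":{"type":"number"}},"required":["claw","slide","yaw"]}

```bash
mkdir -p pics; cat > h.py <<'E'
import numpy as np, cv2
from workcell import bot
def snap(n,f=None):
    c=bot.read_camera(n)
    if f: cv2.imwrite(f,c['color'][:,:,::-1])
    return c
def slopes(c,uv):
    uv=np.float64(uv).reshape(-1,1,2)
    return cv2.undistortPoints(uv,np.float64(c['mtx']),np.array([c['k1'],0,0,0.])).reshape(-1,2)
def dirs(c,uv):
    s=slopes(c,uv); return np.c_[s[:,0],-s[:,1],-np.ones(len(s))]@np.array(c['rotation']).T
def onz(c,uv,z):
    d=dirs(c,uv); e=np.array(c['eye']); return e+d*((z-e[2])/d[:,2])[:,None]
def cloud(c):
    v,u=np.mgrid[0:480,0:640]; uv=np.c_[u.ravel(),v.ravel()]
    return (np.array(c['eye'])+dirs(c,uv)*c['depth'].reshape(-1,1)).reshape(480,640,3)
E
python3 - <<'E'
from h import *
for n in ['top','scene']:
    c=snap(n,f'pics/{n}0.png'); np.savez(f'{n}0.npz',**c)
    print(n,np.round(c['eye'],3),np.round(c['rotation'],2).tolist(),c['mtx'][0],c['k1'])
s=bot.read_state();print({k:np.round(v,3) for k,v in s.items()},bot.tip_reach)
E
```

```text
top [ 0.39  -0.002  1.501] [0.06, -0.08, -1.55] [554.73923171   0.         320.09130988] -0.11189798925712643
scene [0.925 0.544 0.881] [0.3, 0.9, 2.41] [434.97087501   0.         319.31586658] -0.03253066803199148
{'time': np.float64(0.1), 'q': array([ 1.119,  0.265,  1.605,  0.   ,  1.274, -0.037]), 'joint_vel': array([-0.001, -0.003, -0.002,  0.   , -0.001, -0.001]), 'joint_torque': array([-1.0000e-03, -5.1671e+01, -3.6859e+01, -0.0000e+00,  6.0000e-03,
       -0.0000e+00]), 'tool_pos': array([0.272, 0.617, 0.403]), 'tcp_rot': array([-6.470e-01, -3.074e+00,  3.000e-03]), 'wrist_force': array([-1.007,  0.471,  0.396]), 'torque': array([-0.001, -0.01 ,  0.022]), 'grip_force': np.float64(0.0), 'width': np.float64(0.999)} 0.1734
```

View pics/top0.png

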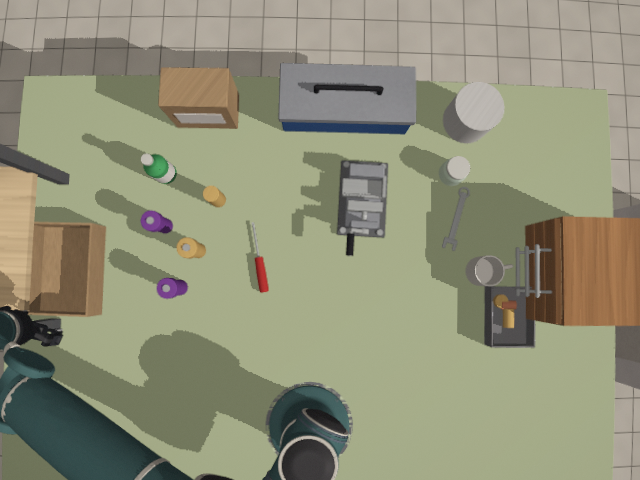

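View pics/scene0.png

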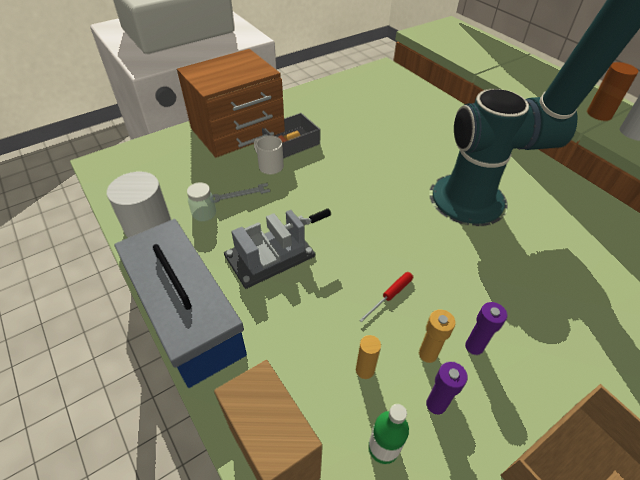

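```bash
cat > m1.py <<'E'
from h import *
P={}
for n in ['top','scene']:
    c=dict(np.load(n+'0.npz')); X=cloud(c); P[n]=X
    hsv=cv2.cvtColor(c['color'],cv2.COLOR_RGB2HSV)
    m=((hsv[...,0]>10)&(hsv[...,0]<25)&(hsv[...,1]>140)&(hsv[...,2]>90)).astype(np.uint8)
    for name,roi in {'top':{'strainer':(170,230,215,270),'tube':(195,180,235,212)},'scene':{'strainer':(410,300,465,370),'tube':(350,330,390,385)}}[n].items():
        x0,y0,x1,y1=roi; p=X[y0:y1,x0:x1][m[y0:y1,x0:x1]>0]
        h=np.percentile(p[:,2],97); t=p[p[:,2]>h-.006]
        (cx,cy),r=cv2.minEnclosingCircle(np.float32(t[:,:2]))
        print(n,name,len(p),'topz',h.round(4),'centre',np.round((cx,cy),4),'r',round(r,4))
X=P['top']; s=(X[...,0]>.3)&(X[...,0]<.75)&(X[...,1]>-.3)&(X[...,1]<.05)&(X[...,2]>.094)&(X[...,2]<.107)
s[:150]=0; s[245:]=0; s[:,:330]=0; s[:,395:]=0
print('vise top pts',s.sum())
n,l,st,ce=cv2.connectedComponentsWithStats(s.astype(np.uint8))
for i in range(1,n):
    if st[i,4]>15:
        q=X[l==i]; r=cv2.minAreaRect(np.float32(q[:,:2])*1000); print(ce[i].round(),st[i,4],np.round(r[0],1),np.round(r[1],1),round(r[2],2),q[:,2].mean().round(4))
E
python3 m1.py
python3 - <<'E'
import cv2,numpy as np
a=cv2.imread('pics/scene0.png');b=cv2.imread('pics/top0.png')
A=cv2.resize(a[295:420,340:515],(400,286),interpolation=3);B=cv2.resize(b[150:275,315:410],(400,526),interpolation=3)
o=np.zeros((526,800,3),np.uint8);o[:286,:400]=A;o[:,400:]=B
C=cv2.resize(a[200:295,215:340],(316,240),interpolation=3);o[286:,:316]=C
cv2.imwrite('pics/crop0.png',o)
E
```

```text
Traceback (most recent call last):
  File "m1.py", line 4, in <module>
    c=dict(np.load(n+'0.npz')); X=cloud(c); P[n]=X
                                  ~~~~~^^^
  File "h.py", line 16, in cloud
    return (np.array(c['eye'])+dirs(c,uv)*c['depth'].reshape(-1,1)).reshape(480,640,3)
                               ~~~~~~~~~~^~~~~~~~~~~~~~~~~~~~~~~~~
numpy._core._exceptions._ArrayMemoryError: Unable to allocate 703. GiB for an array with shape (307200, 307200) and data type float64
```

View pics/crop0.png

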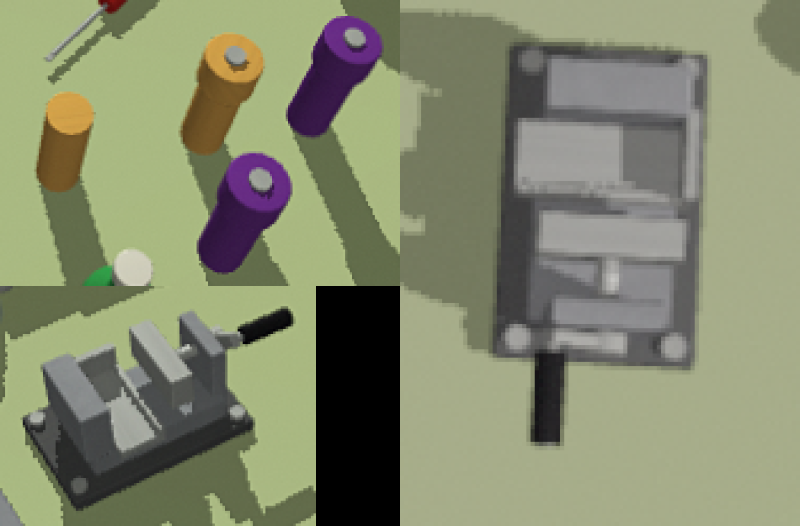

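The crop shows four lookalikes: brass with a wide cap and screw head at scene (437,335) / top (191,248), which is the strainer. The plain brass tube is at scene (368,357) / top (213,196). The two purple ones at scene (450,385) and (490,325) are decoys. The vise's end stop is on the image right (world -y), its open end on the left, and the black handle points to the robot at top (350,245). The rotation is a rotation vector, so I'll fix the helper.

```bash
sed -i "s/@np.array(c\['rotation'\]).T/@cv2.Rodrigues(np.float64(c['rotation']))[0].T/" h.py; python3 m1.py
cat >> m1.py <<'E'
m=(hsv:=cv2.cvtColor(np.load('top0.npz')['color'],cv2.COLOR_RGB2HSV))[...,2]<45
m[:232]=0;m[260:]=0;m[:,:340]=0;m[:,362:]=0
print('handle px',m.sum(),X[m].mean(0).round(4),np.percentile(X[m],[5,95],axis=0).round(3).tolist())
E
python3 m1.py | tail -1
```

```text
Traceback (most recent call last):
  File "m1.py", line 9, in <module>
    h=np.percentile(p[:,2],97); t=p[p[:,2]>h-.006]
IndexError: index -1 is out of bounds for axis 0 with size 0
Traceback (most recent call last):
  File "m1.py", line 9, in <module>
    h=np.percentile(p[:,2],97); t=p[p[:,2]>h-.006]
IndexError: index -1 is out of bounds for axis 0 with size 0
```

```bash
python3 - <<'E'
from h import *
for n,px in [('top',[(190,248),(213,196),(365,205),(280,200)]),('scene',[(437,325),(370,345)])]:
    c=np.load(n+'0.npz'); hsv=cv2.cvtColor(c['color'],cv2.COLOR_RGB2HSV); X=cloud(c)
    for u,v in px: print(n,u,v,hsv[v,u],c['depth'][v,u],X[v,u].round(3))
E
```

```text
top 190 248 [ 19  94 185] 1.356605 [0.459 0.302 0.141]
top 213 196 [ 20 128 196] 1.396291 [0.593 0.255 0.114]
top 365 205 [ 23   6 161] 1.414501 [ 0.58  -0.131  0.099]
top 280 200 [ 35  52 173] 1.5092044 [0.602 0.092 0.003]
scene 437 325 [ 19 166 206] 0.847925 [0.478 0.313 0.144]
scene 370 345 [ 19 167 206] 0.84868 [0.602 0.264 0.116]
```

```bash
sed -i 's/>140)/>85)/; s/<25)/<27)/' m1.py; python3 m1.py
```

```text
top strainer 436 topz 0.1502 centre [0.4277 0.1656] r 0.172
top tube 347 topz 0.1213 centre [0.4994 0.137 ] r 0.1771
scene strainer 1111 topz 0.1451 centre [0.6819 0.4199] r 0.2733
scene tube 810 topz 0.1155 centre [0.7556 0.395 ] r 0.2258
vise top pts 928
[367. 170.] 383 [ 670.2 -134.2] [86.8 32.5] 87.56 0.1
[365. 205.] 322 [ 580.2 -130.3] [86.1 26.1] 87.32 0.1001
[364. 224.] 188 [ 532.7 -130.3] [69.5 18. ] 89.32 0.1002
[361. 230.] 32 [ 515.8 -121. ] [28.6 10.1] 83.53 0.0985
handle px 128 [ 0.4777 -0.0906  0.1399] [[0.454, -0.098, 0.113], [0.503, -0.085, 0.124]]
```

```bash
python3 - <<'E'
import re
s=open('m1.py').read()
s=s.replace("p=X[y0:y1,x0:x1][m[y0:y1,x0:x1]>0]","p=X[y0:y1,x0:x1][(m[y0:y1,x0:x1]>0)&(c['depth'][y0:y1,x0:x1]>.3)]")
s=s.replace("(cx,cy),r","q=np.percentile(t,[2,98],axis=0).round(4).tolist();print(q);(cx,cy),r")
open('m1.py','w').write(s)
E
python3 m1.py|head -8; python3 - <<'E'
from h import *
# purple cap centres
c=np.load('top0.npz'); X=cloud(c); h=cv2.cvtColor(c['color'],cv2.COLOR_RGB2HSV)
m=((h[...,0]>130)&(h[...,0]<160)&(h[...,1]>90)&(X[...,2]>.13)&(X[...,2]<.16)).astype(np.uint8)
n,l,st,ce=cv2.connectedComponentsWithStats(m)
for i in range(1,n):
    if st[i,4]>40: print(ce[i].round(),X[l==i].mean(0).round(3))
E
```

```text
[[0.4388, 0.2884, 0.1439], [0.4834, 0.3325, 0.1509]]
top strainer 433 topz 0.1498 centre [0.4614 0.3099] r 0.0254
[[0.5802, 0.2422, 0.115], [0.6172, 0.2777, 0.1227]]
top tube 345 topz 0.121 centre [0.5993 0.2602] r 0.0206
[[0.4384, 0.2873, 0.1394], [0.4854, 0.334, 0.146]]
scene strainer 1105 topz 0.145 centre [0.4618 0.309 ] r 0.0268
[[0.5816, 0.2433, 0.1102], [0.6192, 0.2808, 0.1165]]
scene tube 804 topz 0.1154 centre [0.6003 0.2618] r 0.0212
[151. 221.] [0.525 0.4   0.144]
[168. 288.] [0.361 0.353 0.145]
```

Strainer centre is (0.4616, 0.3095), and both views agree (r ≈ 26 mm, top at 145 mm). Going above it with the fingers turned to the vise's x.

Call:
drive_tool --claw '[85,85,85,85,85,85,85,85]' --pt "0.38 -0.617 0" --pt "0.38 -0.617 0" --pt "0.38 -0.617 0" --pt "0.38 -0.617 0" --pt "0.38 -0.617 0" --pt "0.38 -0.617 0" --pt "0.38 -0.617 0" --pt "0.38 -0.617 0" --yaw '[-0.379,-0.379,-0.379,-0.379,-0.379,-0.379,-0.379,-0.379]'

```text
time: 0.77
tool_pos: [0.4472, 0.332, 0.4043]
tcp_rot: [-2.049, -2.382, 0.001]
wrist_force: [0.7, 0.1, 0.1]
width: 0.996
grip_force: 0.0
```

Call:
drive_tool --claw '[85,85,85,85]' --pt "0.03 -0.049 0" --pt "0.03 -0.049 0" --pt "0.03 -0.049 0" --pt "0.03 -0.049 0" --yaw '[-0.059,-0.059,-0.059,-0.059]'

```text
time: 1.1
tool_pos: [0.4619, 0.3091, 0.4043]
tcp_rot: [-2.252, -2.189, 0.001]
wrist_force: [-0.4, -1.3, 0.8]
width: 0.994
grip_force: 0.0
```

```bash
python3 - <<'E'
from h import *
c=snap('wrist','pics/w0.png'); s=bot.read_state(); print(s['tool_pos'].round(4),s['tcp_rot'].round(4))
print(c['eye'],c['rotation'],c['mtx'][0],c['k1'])
X=cloud(c); d=c['depth']>.05
h=cv2.cvtColor(c['color'],cv2.COLOR_RGB2HSV)
m=(h[...,0]>10)&(h[...,0]<27)&(h[...,1]>85)&d&(X[...,2]>.139)&(X[...,2]<.16)&(abs(X[...,0]-.46)<.06)&(abs(X[...,1]-.31)<.06)
p=X[m]; print(len(p)); print(np.percentile(p,[1,50,99],axis=0).round(4)); print(cv2.minEnclosingCircle(np.float32(p[:,:2])))
E
```

```text
[0.4616 0.3096 0.4043] [-2.2513e+00 -2.1905e+00  8.0000e-04]
[0.46381549 0.38140042 0.3734109 ] [-0.2868548   0.00632923 -0.02705588] [373.95386182   0.         318.8749503 ] -0.06531790628889403
4122
[[0.4361 0.2873 0.1411]
 [0.4601 0.3135 0.1449]
 [0.4839 0.3354 0.1465]]
((0.46006494760513306, 0.31089115142822266), 0.02576836757361889)
```

View pics/w0.png

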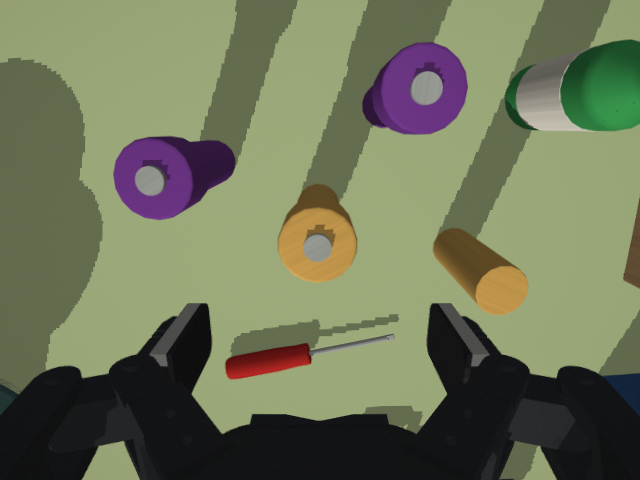

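Wrist view: the brass capped strainer is at (317,245), centred between the open fingers. The purple lookalikes at (155,180) and (425,90) and the tube at (500,290) are clear. Descend and close.

Call:
drive_tool --claw '[85,85,85,85,85,40,40,40]' --pt "-0.002 0.002 -0.07" --pt "-0.002 0.002 -0.14" --pt "-0.002 0.002 -0.2" --pt "-0.002 0.002 -0.25" --pt "-0.002 0.002 -0.25" --pt "-0.002 0.002 -0.25" --pt "-0.002 0.002 -0.25" --pt "-0.002 0.002 -0.25" --yaw '[0,0,0,0,0,0,0,0]' --newtons 50

```text
time: 1.82
tool_pos: [0.4616, 0.3115, 0.2823]
tcp_rot: [2.252, 2.189, 0.006]
wrist_force: [-1.1, -1.0, 21.4]
width: 0.596
grip_force: 35.7
```

Call:
drive_tool --claw '[40,40,40,40]' --pt "0 0 0" --pt "0 0 0" --pt "0 0 0" --pt "0 0 0" --yaw '[0,0,0,0]'

```text
time: 2.15
tool_pos: [0.4616, 0.3112, 0.2825]
tcp_rot: [2.254, 2.188, 0.007]
wrist_force: [-1.7, 0.6, 6.6]
width: 0.597
grip_force: 52.9
```

Call:
drive_tool --claw '[40,40,40,40,40,40,40,40]' --pt "0 0 0.03" --pt "0 0 0.09" --pt "0 0 0.15" --pt "0 -0.03 0.21" --pt "0 -0.08 0.27" --pt "0.01 -0.14 0.31" --pt "0.01 -0.2 0.33" --pt "0.01 -0.26 0.334" --yaw '[0,0,0,0,0,0,0,0]'

```text
time: 2.82
tool_pos: [0.4661, 0.1794, 0.4499]
tcp_rot: [2.251, 2.188, 0.008]
wrist_force: [0.5, -0.9, -5.2]
width: 0.592
grip_force: 54.6
```

Call:
drive_tool --claw '[40,40,40,40,40,40,40,40]' --pt "0.005 -0.06 0" --pt "0.01 -0.12 0" --pt "0.015 -0.18 0" --pt "0.02 -0.24 0" --pt "0.026 -0.3 0" --pt "0.026 -0.36 0" --pt "0.026 -0.42 0" --pt "0.026 -0.462 0" --yaw '[0,0,0,0,0,0,0,0]'

```text
time: 3.48
tool_pos: [0.478, -0.0529, 0.4461]
tcp_rot: [2.255, 2.187, -0.003]
wrist_force: [0.7, 0.8, -5.4]
width: 0.593
grip_force: 54.3
```

```bash
python3 - <<'E'
from h import *
c=snap('wrist','pics/w1.png'); np.savez('w1.npz',**c); s=bot.read_state(); print(s['tool_pos'].round(4),s['tcp_rot'].round(4),s['wrist_force'].round(1),s['grip_force'])
print(c['eye'])
X=cloud(c); d=c['depth']>.05
s=d&(X[...,0]>.49)&(X[...,0]<.72)&(X[...,1]>-.24)&(X[...,1]<-.06)
for lo,hi in [(.095,.105),(.075,.085),(.045,.056),(.012,.02)]:
    k=s&(X[...,2]>lo)&(X[...,2]<hi)
    n,l,st,ce=cv2.connectedComponentsWithStats(cv2.erode(k.astype(np.uint8),np.ones((3,3))))
    for i in range(1,n):
        if st[i,4]>60:
            q=X[cv2.dilate((l==i).astype(np.uint8),np.ones((3,3)))>0]; q=q[(q[:,2]>lo)&(q[:,2]<hi)]; r=cv2.minAreaRect(np.float32(q[:,:2])*1000)
            print(lo,ce[i].round(),st[i,4],np.round(r[0],1),np.round(r[1],1),round(r[2],2),q[:,2].mean().round(4))
E
```

```text
[ 0.4781 -0.0553  0.4461] [ 2.2542  2.1839 -0.0069] [ 0.5 -2.6 -5.6] 54.23855781555176
[0.48013365 0.01935948 0.41508829]
0.095 [432. 284.] 1605 [ 578.6 -128.5] [85.8 24.9] 88.16 0.0995
0.095 [526. 292.] 2512 [ 671.  -133.3] [89.9 32.2] 87.88 0.0993
0.095 [381. 275.] 477 [ 531.8 -112.5] [37.3 18.3] 87.04 0.0995
0.075 [506. 267.] 159 [ 657.3 -112.4] [54.4 16.6] 69.84 0.0802
0.075 [478. 327.] 431 [ 631.2 -166.2] [54.4 46.3] 5.99 0.0794
0.045 [473. 269.] 3281 [ 640.4 -126.7] [104.5  48.8] 87.22 0.0499
0.012 [428. 220.] 2654 [611.1 -95.4] [ 57.7 204.4] 88.3 0.0156
```

View pics/w1.png

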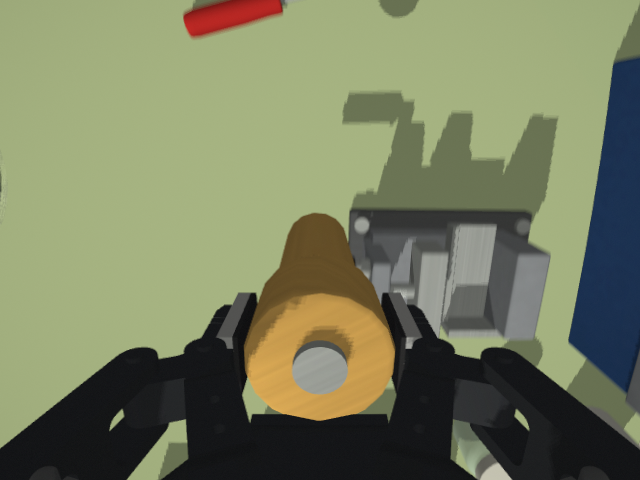

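Wrist view: the strainer cap (320,365) is held between the pads, with the vise's fixed jaw at (525,290) and cradle floor at (475,270). Fits give the vise origin at about (0.655, -0.133) with yaw -2.1° (the plate, jaw and bracket agree to about 1 mm). The tool cannot tilt, so I'll swing the strainer in the grip: the foot is pushed against the outside of the end stop, then laid in. Moving beyond the stop first.

Call:
drive_tool --claw '[40,40,40,40,40,40,40,40]' --pt "0.03 -0.03 0" --pt "0.08 -0.09 0" --pt "0.13 -0.145 0" --pt "0.18 -0.2 0" --pt "0.23 -0.255 0" --pt "0.27 -0.3 0" --pt "0.29 -0.325 0" --pt "0.3 -0.333 0" --yaw '[-0.002,-0.002,-0.002,-0.002,-0.002,-0.002,-0.002,-0.002]'

```text
time: 4.2
tool_pos: [0.6298, -0.2194, 0.445]
tcp_rot: [-2.262, -2.179, 0.002]
wrist_force: [-0.6, -0.3, -4.6]
width: 0.598
grip_force: 54.7
```

Call:
drive_tool --claw '[40,40,40,40,40,40,40,40]' --pt "0 0 -0.02" --pt "0 0 -0.06" --pt "0 0 -0.1" --pt "0 0 -0.15" --pt "0 0 -0.19" --pt "0 0 -0.215" --pt "0 0 -0.222" --pt "0 0 -0.222" --yaw '[0,0,0,0,0,0,0,0]'

```text
time: 4.87
tool_pos: [0.6279, -0.2161, 0.3339]
tcp_rot: [-2.258, -2.18, 0.002]
wrist_force: [0.0, 0.9, -5.6]
width: 0.596
grip_force: 54.8
```

```bash
python3 - <<'E'
from h import *
a=snap('scene'); b=snap('top'); s=bot.read_state(); print(s['tool_pos'].round(4),s['tcp_rot'].round(4),s['wrist_force'].round(1),s['grip_force'])
A=cv2.resize(a['color'][130:330,180:380],(400,400),interpolation=3);B=cv2.resize(b['color'][120:270,310:460],(400,400),interpolation=3)
cv2.imwrite('pics/c1.png',np.hstack([A,B])[:,:,::-1])
# end stop geometry from first top view
c=np.load('top0.npz'); X=cloud(c); o=np.array([.655,-.133]); t=np.radians(-2.1)
R=np.array([[np.cos(t),np.sin(t)],[-np.sin(t),np.cos(t)]])
V=(X[...,:2]-o)@R.T; k=(V[...,0]>-.04)&(V[...,0]<-.005)&(V[...,1]<-.03)&(V[...,1]>-.08)&(X[...,2]>.07)
print(k.sum(),np.percentile(V[k],[5,50,95],axis=0).round(4).tolist(),np.median(X[k][:,2]))
E
```

```text
[ 0.6292 -0.2168  0.337 ] [2.2590e+00 2.1808e+00 1.4000e-03] [-0.1  0.5 -5.1] 54.79761779308319
47 [[-0.0372, -0.0521], [-0.0199, -0.0477], [-0.0069, -0.0443]] 0.07999933417921445
```

View pics/c1.png

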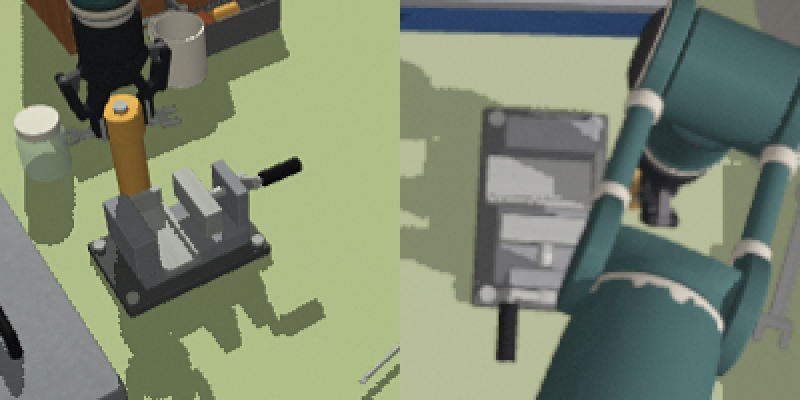

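The scene crop shows the strainer (125,150) upright in the grip just outside the end stop, and the jar at (40,140) is clear. Now swinging it over the stop's edge.

Call:
drive_tool --claw '[40,40,40,40,40,40,40,40]' --pt "0.001 0.02 0" --pt "0.002 0.045 0" --pt "0.002 0.063 0" --pt "0.003 0.083 -0.004" --pt "0.004 0.103 -0.008" --pt "0.004 0.123 -0.014" --pt "0.005 0.143 -0.02" --pt "0.005 0.143 -0.02" --yaw '[0,0,0,0,0,0,0,0]'

```text
time: 5.63
tool_pos: [0.632, -0.1435, 0.3269]
tcp_rot: [2.257, 2.182, 0.004]
wrist_force: [1.3, -2.7, 0.1]
width: 0.597
grip_force: 54.3
```

```bash
cat > look.py <<'E'
from h import *
import sys
# strainer body seen by scene camera, in the vise frame (mm)
def vise(X):
    t=np.radians(-2.1); x=np.array([np.cos(t),np.sin(t),0]); y=np.array([-np.sin(t),np.cos(t),0])
    d=X-np.array([.655,-.133,0]); return np.stack([d@x,d@y,d[...,2]],-1)*1000
c=snap('scene'); s=bot.read_state(); X=vise(cloud(c))
print('TCP vise',vise(s['tool_pos']).round(1),'F',s['wrist_force'].round(1),'grip',round(float(s['grip_force']),1),'w',s['width'].round(3),'t',s['time'])
h=cv2.cvtColor(c['color'],cv2.COLOR_RGB2HSV)
m=(h[...,0]>10)&(h[...,0]<27)&(h[...,1]>110)&(c['depth']>.3)&(X[...,0]>-90)&(X[...,0]<60)&(abs(X[...,1])<180)&(X[...,2]>30)
p=X[m]; print(len(p),np.percentile(p,[1,50,99],axis=0).round(1).tolist())
l=cv2.fitLine(np.float32(p[:,1:]),cv2.DIST_HUBER,0,.01,.01).ravel(); print('tilt from vertical deg',np.degrees(np.arctan2(l[0],l[1])).round(1))
if len(sys.argv)>1: cv2.imwrite(sys.argv[1],cv2.resize(c['color'][130:330,180:430],(750,600),interpolation=3)[:,:,::-1])
E
python3 look.py
```

```text
Traceback (most recent call last):
  File "look.py", line 8, in <module>
    print('TCP vise',vise(s['tool_pos']).round(1),'F',s['wrist_force'].round(1),'grip',round(float(s['grip_force']),1),'w',s['width'].round(3),'t',s['time'])
                                                                                                                           ^^^^^^^^^^^^^^^^
AttributeError: 'float' object has no attribute 'round'
```

```bash
sed -i "s/s\['width'\].round(3)/s['width']/" look.py; python3 look.py pics/l1.png
```

```text
TCP vise [-22.7 -12.5 326.4] F [ 1.3 -3.2 -1.8] grip 54.2 w 0.5968470297652041 t 5.7333
486 [[-50.9, -82.0, 70.3], [-15.6, -10.2, 179.4], [28.9, 23.1, 513.0]]
tilt from vertical deg 17.2
```

View pics/l1.png

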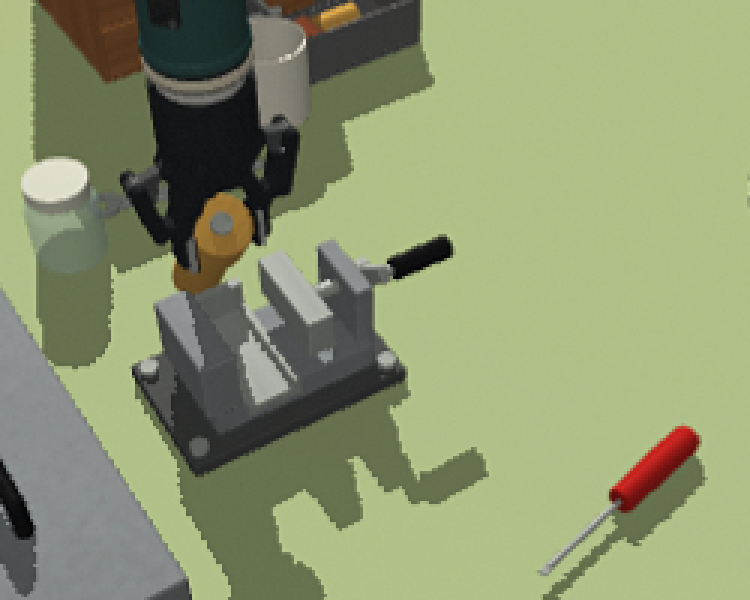

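It is swinging as planned: the cap is at (222,222), the body is tilted, and the foot is behind the stop. Continue.

Call:
drive_tool --claw '[40,40,40,40,40,40,40,40]' --pt "0.001 0.02 -0.007" --pt "0.001 0.04 -0.014" --pt "0.002 0.055 -0.024" --pt "0.003 0.07 -0.034" --pt "0.003 0.085 -0.044" --pt "0.004 0.1 -0.054" --pt "0.004 0.12 -0.06" --pt "0.004 0.12 -0.06" --yaw '[0,0,0,0,0,0,0,0]'

```text
time: 6.4
tool_pos: [0.6328, -0.0839, 0.2943]
tcp_rot: [-2.258, -2.179, 0.0]
wrist_force: [-1.6, 0.7, 2.3]
width: 0.592
grip_force: 52.4
```

```bash
python3 look.py
```

```text
TCP vise [-23.9  47.8 294.9] F [-1.7  0.1  1.3] grip 52.3 w 0.5975080362306763 t 6.45
381 [[-62.5, -83.9, 101.6], [-20.0, 48.4, 151.9], [26.2, 62.1, 509.9]]
tilt from vertical deg 170.3
```

Call:
drive_tool --claw '[40,40,40,40,40,40,40,40]' --pt "0 0 0.004" --pt "0.001 0.02 0.01" --pt "0.001 0.04 0.01" --pt "0.002 0.06 0.008" --pt "0.003 0.074 0" --pt "0.003 0.074 -0.015" --pt "0.003 0.074 -0.03" --pt "0.003 0.074 -0.04" --yaw '[0,0,0,0,0,0,0,0]' --newtons 80

```text
time: 7.12
tool_pos: [0.6345, -0.0471, 0.2742]
tcp_rot: [-2.258, -2.179, -0.001]
wrist_force: [-0.7, 11.1, 4.3]
width: 0.589
grip_force: 84.5
```

```bash
python3 look.py pics/l2.png
```

```text
TCP vise [-23.7  85.2 273.8] F [-0.6  5.9  0.9] grip 84.3 w 0.5914949926845361 t 7.1667
345 [[-49.5, -42.6, 82.4], [-20.8, 86.5, 127.9], [20.9, 100.0, 438.6]]
tilt from vertical deg 69.6
```

View pics/l2.png

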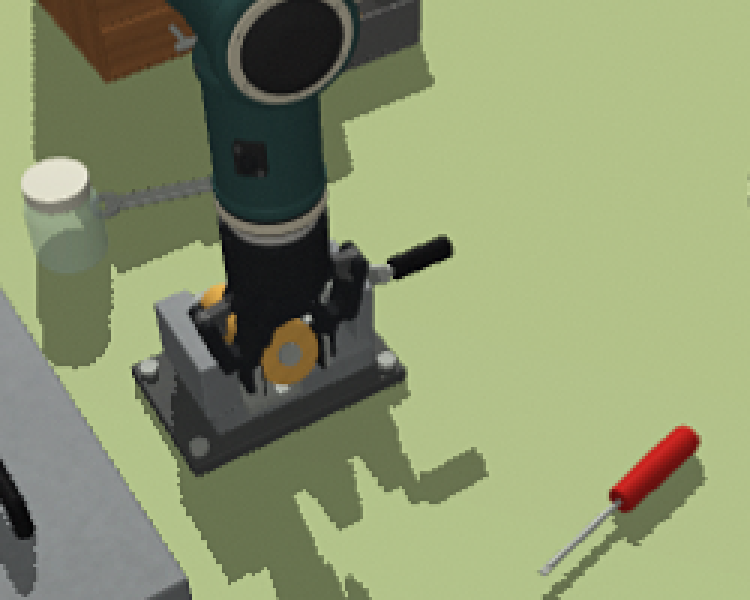

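```bash
cat >> look.py <<'E'
q=p[(p[:,2]<200)]
for a in range(-70,110,15):
    k=q[(q[:,1]>=a)&(q[:,1]<a+15)]
    if len(k)>3: print(a,len(k),'z',np.percentile(k[:,2],[5,95]).round(1),'x',np.percentile(k[:,0],[5,95]).round(1))
E
python3 look.py
```

```text
TCP vise [-23.6  85.  274.5] F [-1.4  6.3  0.5] grip 84.2 w 0.5851312411752844 t 7.2167
348 [[-50.3, -44.1, 50.7], [-20.5, 86.1, 126.6], [18.4, 101.2, 431.8]]
tilt from vertical deg 70.2
-55 8 z [81.6 88. ] x [-29.9 -11. ]
-40 27 z [81.1 95.8] x [-24.6  -7.1]
-25 6 z [59.3 98.5] x [-16.8 -10.5]
5 9 z [ 86.3 113.4] x [-13.   -4.7]
20 18 z [ 94.1 114.7] x [-10.5  -4. ]
65 17 z [145.3 153.6] x [-39.4 -14.9]
80 189 z [117.9 147.5] x [-47.2  -4.7]
95 57 z [111.3 173.2] x [-38.1  -4.4]
```

Call:
drive_tool --claw '[40,40,40,40,40,40,40,40]' --pt "0 0.016 0" --pt "0 0.016 0" --pt "0 0.016 -0.01" --pt "0 0.016 -0.02" --pt "0 0.016 -0.03" --pt "0 0.016 -0.04" --pt "0 0.016 -0.05" --pt "0 0.016 -0.06" --yaw '[0,0,0,0,0,0,0,0]'

```text
time: 7.88
tool_pos: [0.636, -0.0399, 0.2473]
tcp_rot: [2.258, 2.18, 0.005]
wrist_force: [0.1, 7.0, 4.5]
width: 0.586
grip_force: 89.7
```

```bash
python3 look.py
```

```text
TCP vise [-22.6  92.2 246.1] F [1.4 4.7 3.2] grip 89.5 w 0.5842758428625224 t 7.9333
413 [[-47.2, -42.3, 81.9], [-16.1, 93.8, 98.4], [14.8, 108.4, 218.6]]
tilt from vertical deg 81.5
-55 11 z [82.4 89.4] x [-30.3  -6.6]
-40 39 z [83.7 93.2] x [-26.6  -5.2]
-25 37 z [85.7 97.7] x [-23.   -3.5]
-10 33 z [88.6 99.8] x [-19.   -3.3]
5 11 z [ 90.2 100.4] x [-11.4  -1.3]
35 12 z [ 87.3 100.7] x [-4.3  0. ]
80 76 z [110.4 130. ] x [-44.   -4.6]
95 187 z [ 84.1 141.7] x [-43.6  -0.9]
```

Call:
drive_tool --claw '[40,40,40,40,40,40]' --pt "0 0 -0.01" --pt "0 0 -0.02" --pt "0 0 -0.028" --pt "0 0 -0.034" --pt "0 0 -0.038" --pt "0 0 -0.038" --yaw '[0,0,0,0,0,0]'

```text
time: 8.43
tool_pos: [0.6355, -0.0403, 0.2271]
tcp_rot: [2.259, 2.181, 0.002]
wrist_force: [1.2, 5.1, 2.2]
width: 0.584
grip_force: 93.8
```

```bash
python3 look.py
```

```text
TCP vise [-22.8  91.8 227.3] F [1.8 4.8 2.2] grip 93.8 w 0.5902762230525438 t 8.4833
428 [[-49.0, -43.3, 59.9], [-16.0, 95.2, 90.0], [12.6, 108.1, 199.5]]
tilt from vertical deg 88.9
-55 17 z [82.7 90.4] x [-30.5  -6.9]
-40 45 z [82.5 92.9] x [-29.6  -5.4]
-25 40 z [84.  94.2] x [-24.2  -4.8]
-10 33 z [83.  95.9] x [-18.4  -4.4]
5 26 z [85.6 94.2] x [-13.9  -4. ]
35 6 z [75.2 83.5] x [-3.6 -1.6]
80 37 z [ 93.3 164.9] x [-44.7  15.7]
95 214 z [ 62.9 108.1] x [-44.   -1.3]
```

Call:
drive_tool --claw '[40,40,40,40,40,40]' --pt "0 -0.004 -0.002" --pt "0 -0.008 -0.002" --pt "0 -0.011 -0.002" --pt "0 -0.014 -0.002" --pt "0 -0.016 -0.002" --pt "0 -0.016 -0.002" --yaw '[0,0,0,0,0,0]'

```text
time: 8.98
tool_pos: [0.6359, -0.0428, 0.2268]
tcp_rot: [-2.258, -2.175, -0.015]
wrist_force: [2.9, 28.8, 5.4]
width: 0.589
grip_force: 94.2
```

```bash
python3 look.py
```

```text
TCP vise [-22.5  89.5 226.8] F [ 3.1 29.5  5.1] grip 94.2 w 0.5861120164149028 t 9.0333
424 [[-55.0, -44.7, 60.5], [-15.8, 94.2, 89.7], [10.0, 104.5, 411.5]]
tilt from vertical deg 88.5
-55 17 z [82.4 90. ] x [-28.4  -6.9]
-40 48 z [81.7 92.7] x [-27.4  -4.6]
-25 36 z [83.5 93.5] x [-23.6  -5.1]
-10 32 z [83.8 95.1] x [-18.4  -4.4]
5 21 z [85.6 95.2] x [-13.6  -3.3]
35 7 z [75.6 83.7] x [-3.8 -1.6]
80 48 z [ 93.5 108.8] x [-45.8  -7.9]
95 204 z [ 63.6 107.4] x [-43.2  -1.7]
```

The foot is against the stop (29 N). Relieve the push, then open.

Call:
drive_tool --claw '[40,40,40,40]' --pt "0 0.008 0" --pt "0 0.01 -0.001" --pt "0 0.01 -0.001" --pt "0 0.01 -0.001" --yaw '[0,0,0,0]' --newtons 30

```text
time: 9.37
tool_pos: [0.6356, -0.0414, 0.2261]
tcp_rot: [-2.26, -2.181, -0.007]
wrist_force: [1.5, 13.9, 3.3]
width: 0.588
grip_force: 93.9
```

Call:
drive_tool --claw '[55,58,62,70,80,85,85,85]' --pt "0 0 0" --pt "0 0 0" --pt "0 0 0" --pt "0 0 0" --pt "0 0 0" --pt "0 0 0" --pt "0 0 0" --pt "0 0 0" --yaw '[0,0,0,0,0,0,0,0]'

```text
time: 10.03
tool_pos: [0.6348, -0.0438, 0.2251]
tcp_rot: [-2.261, -2.181, 0.0]
wrist_force: [0.5, -1.1, -0.4]
width: 0.995
grip_force: 0.0
```

```bash
python3 look.py
```

```text
TCP vise [-23.4  88.5 225.2] F [-0.8 -0.4 -0.8] grip 0.0 w 0.9960295907242479 t 10.0833
522 [[-47.0, -39.4, 48.1], [-14.6, 88.6, 86.9], [12.4, 104.0, 209.0]]
tilt from vertical deg 91.4
-40 53 z [81.6 91.9] x [-28.5  -5.3]
-25 39 z [80.2 91.5] x [-22.2  -5.7]
-10 33 z [81.4 90.9] x [-19.  -5.]
5 16 z [80.9 92.2] x [-13.9  -3.6]
50 5 z [54.5 85.3] x [-10.6  -3.4]
65 34 z [70.3 97.1] x [-42.3   2.6]
80 124 z [74.5 97.6] x [-40.6   2.3]
95 208 z [51.7 97.1] x [-44.    0.2]
```

Call:
drive_tool --claw '[85,85,85,85,85,85]' --pt "0 0 0.04" --pt "0 0 0.12" --pt "0 0 0.2" --pt "0 0 0.28" --pt "0 0 0.36" --pt "0 0 0.36" --yaw '[0,0,0,0,0,0]'

```text
time: 10.58
tool_pos: [0.6373, -0.0438, 0.4165]
tcp_rot: [2.251, 2.172, 0.017]
wrist_force: [1.8, 0.1, 0.9]
width: 0.993
grip_force: 0.0
```

```bash
cat > w.py <<'E'
import sys; sys.argv=['x']
exec(open('look.py').read())
c=snap('wrist','pics/w2.png'); X=vise(cloud(c)); h=cv2.cvtColor(c['color'],cv2.COLOR_RGB2HSV)
d=c['depth']>.05
m=(h[...,0]>10)&(h[...,0]<27)&(h[...,1]>85)&d&(X[...,2]>40)&(abs(X[...,1])<130)&(abs(X[...,0]+25)<60)
p=X[m]; print('wrist',len(p))
for a in range(-60,115,10):
    k=p[(p[:,1]>=a)&(p[:,1]<a+10)]
    if len(k)>5:
        t=k[k[:,2]>np.percentile(k[:,2],97)-1.5]; print(a,len(k),'ztop',np.percentile(k[:,2],97).round(1),'x',np.percentile(k[:,0],[2,98]).round(1),'x@top',t[:,0].mean().round(1))
print('y range of upper points',np.percentile(p[p[:,2]>80][:,1],[0.5,99.5]).round(1), 'cap start', p[p[:,2]>94.5][:,1].min().round(1),np.percentile(p[p[:,2]>94.5][:,1],[2,98]).round(1))
g=d&(abs(X[...,2]-80)<3)&(X[...,0]>-40)&(X[...,0]<-2)&(X[...,1]<-35)&(X[...,1]>-70)&~m
print('stop top y',np.percentile(X[g][:,1],[2,50,98]).round(1))
g=d&(abs(X[...,2]-100)<3)&(abs(X[...,1])<38)&(X[...,0]<40)&(X[...,0]>-110)
x=X[g][:,0]; print('jaw tops x: moving',np.percentile(x[x<-20],[1,99]).round(1),'fixed',np.percentile(x[x>-20],[1,99]).round(1))
k=d&(h[...,2]<50)&(X[...,0]<-150)&(X[...,0]>-240)&(abs(X[...,1])<70)&(X[...,2]>20)&(X[...,2]<150)
print('handle',k.sum(),np.percentile(X[k],[5,50,95],axis=0).round(1).tolist())
E
python3 w.py
```

```text
TCP vise [-21.7  88.5 412.6] F [-0.7 -0.3 -0.1] grip 0.0 w 0.9946996860923062 t 10.6333
939 [[-44.2, -38.5, 50.7], [-16.9, 60.3, 87.8], [14.4, 102.9, 569.4]]
tilt from vertical deg 90.7
-55 6 z [81.5 88.4] x [-30.1  -7. ]
-40 58 z [82.2 91.5] x [-35.2  -5.8]
-25 66 z [82.  92.2] x [-35.8  -5.7]
-10 63 z [82.4 92.5] x [-36.3  -5.6]
5 68 z [81.5 91.4] x [-35.4  -5.4]
20 65 z [80.6 91.3] x [-37.7  -5.6]
35 87 z [71.7 91.7] x [-36.   -2.2]
50 65 z [74.1 93. ] x [-35.6  -2.4]
65 107 z [73.5 95.7] x [-41.5   2.1]
80 110 z [73.7 96.1] x [-40.1   1.9]
95 207 z [51.6 95.4] x [-43.6  -0.8]
wrist 7960
-50 63 ztop 91.8 x [-43.   -5.1] x@top -22.1
-40 402 ztop 92.1 x [-41.   -2.6] x@top -21.4
-30 414 ztop 92.2 x [-40.4  -1.8] x@top -21.7
-20 438 ztop 91.9 x [-41.5  -2. ] x@top -22.4
-10 449 ztop 92.0 x [-41.2  -2.2] x@top -22.1
0 461 ztop 92.1 x [-41.9  -3.2] x@top -22.0
10 479 ztop 92.1 x [-42.6  -2.5] x@top -22.5
20 480 ztop 92.2 x [-42.4  -3.5] x@top -22.5
30 502 ztop 92.3 x [-42.3  -3.6] x@top -22.9
40 510 ztop 92.2 x [-42.9  -3.9] x@top -23.0
50 529 ztop 92.4 x [-42.7  -4.1] x@top -22.9
60 511 ztop 97.1 x [-47.1  -0.2] x@top -23.1
70 716 ztop 97.3 x [-47.1   0.8] x@top -22.6
80 728 ztop 97.4 x [-47.9   0.6] x@top -23.2
90 748 ztop 97.2 x [-47.4   0.3] x@top -23.8
100 530 ztop 96.2 x [-46.5  -0.6] x@top -23.3
y range of upper points [-40.3 102.2] cap start 62.7 [ 63.9 100.9]
stop top y [-53.6 -50.8 -45.2]
jaw tops x: moving [-88.1 -63.4] fixed [ 0.6 31.7]
handle 1545 [[-201.0, 28.8, 109.8], [-176.3, 38.0, 118.0], [-152.5, 43.2, 120.1]]
```

View pics/w2.png

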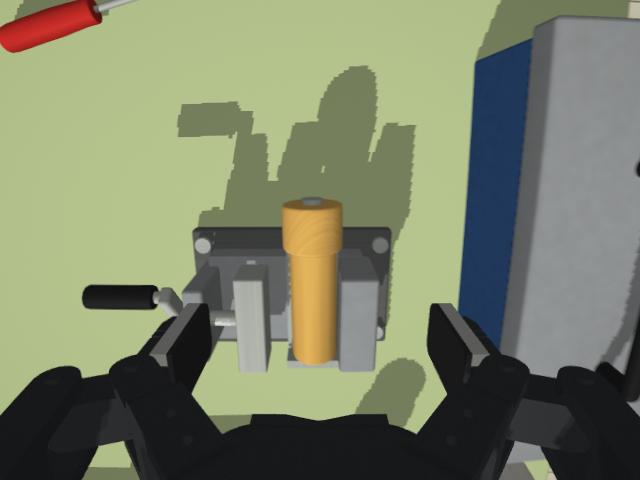

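Wrist view: the strainer lies between the jaws (314,290) with the cap out at (312,230) and the foot near the stop at (314,360). The foot seems 2–3 mm short of the stop, so I'll nudge it home with shut fingers before cranking.

Call:
drive_tool --claw '[0,0,0,0,0,0,0,0]' --pt "0.002 0.05 0" --pt "0.003 0.093 -0.01" --pt "0.003 0.093 -0.08" --pt "0.003 0.093 -0.16" --pt "0.003 0.093 -0.24" --pt "0.003 0.093 -0.31" --pt "0.003 0.093 -0.36" --pt "0.003 0.093 -0.36" --yaw '[0,0,0,0,0,0,0,0]'

```text
time: 11.35
tool_pos: [0.6312, 0.0032, 0.2154]
tcp_rot: [-2.252, -2.173, 0.019]
wrist_force: [-1.6, 0.7, -1.4]
width: -0.001
grip_force: 0.0
```

Call:
drive_tool --claw '[0,0,0,0,0]' --pt "0 -0.012 0" --pt "0 -0.022 0" --pt "0 -0.03 0" --pt "0 -0.034 0" --pt "0 -0.034 0" --yaw '[0,0,0,0,0]'

```text
time: 11.77
tool_pos: [0.6373, -0.0149, 0.2276]
tcp_rot: [2.26, 2.178, 0.004]
wrist_force: [0.5, 0.3, 0.4]
width: -0.004
grip_force: 0.0
```

Call:
drive_tool --claw '[0,0,0,0,0]' --pt "0 -0.003 0" --pt "0 -0.006 0" --pt "0 -0.009 0" --pt "0 -0.011 0" --pt "0 -0.011 0" --yaw '[0,0,0,0,0]'

```text
time: 12.18
tool_pos: [0.6366, -0.0189, 0.2258]
tcp_rot: [2.261, 2.182, 0.002]
wrist_force: [-0.5, 3.9, 2.3]
width: 0.001
grip_force: 0.0
```

```bash
python3 w.py | grep -v "^[-0-9]"
```

```text
TCP vise [-22.6 113.3 225.7] F [0.3 5.9 2. ] grip 0.0 w 0.003071937997182566 t 12.2333
tilt from vertical deg 90.4
wrist 447
y range of upper points [ 96.  123.2] cap start 95.5 [ 96.1 122.5]Traceback (most recent call last):
  File "w.py", line 13, in <module>
    print('stop top y',np.percentile(X[g][:,1],[2,50,98]).round(1))
                       ~~~~~~~~~~~~~^^^^^^^^^^^^^^^^^^^^^
    return _quantile_unchecked(
        a, q, axis, out, overwrite_input, method, keepdims, weights)
    return _ureduce(a,
                    func=_quantile_ureduce_func,
    ...<5 lines>...
                    overwrite_input=overwrite_input,
                    method=method)
    r = func(a, **kwargs)
    result = _quantile(arr,
                       quantiles=q,
    ...<2 lines>...
                       out=out,
                       weights=wgt)
    slices_having_nans = np.isnan(arr[-1, ...])
                                  ~~~^^^^^^^^^
IndexError: index -1 is out of bounds for axis 0 with size 0
```

Call:
drive_tool --claw '[0,0,0,0]' --pt "0 -0.003 0" --pt "0 -0.005 0" --pt "0 -0.005 0" --pt "0 -0.005 0" --yaw '[0,0,0,0]'

```text
time: 12.62
tool_pos: [0.6366, -0.0202, 0.2256]
tcp_rot: [-2.26, -2.18, -0.004]
wrist_force: [1.7, 10.2, 2.9]
width: 0.002
grip_force: 0.0
```

Call:
drive_tool --claw '[0,0,0,0,30,60,60,60]' --pt "0 0.06 0" --pt "0 0.06 0.07" --pt "0 0.06 0.15" --pt "-0.05 0.05 0.22" --pt "-0.12 0.0 0.268" --pt "-0.19 -0.05 0.268" --pt "-0.26 -0.1 0.268" --pt "-0.34 -0.142 0.268" --yaw '[0,0,0.1,0.2,0.3,0.4,0.5,0.5]'

```text
time: 13.28
tool_pos: [0.4774, -0.0875, 0.3599]
tcp_rot: [1.293, 2.86, -0.002]
wrist_force: [-0.2, -1.2, 0.5]
width: 0.563
grip_force: 0.0
```

```bash
python3 w.py | grep -v "^-\?[0-9]"; python3 -c "
from workcell import bot
s=bot.read_state();print(s['tool_pos'].round(4),s['tcp_rot'].round(3),s['q'].round(2))"
```

```text
TCP vise [-185.6   37.1  357.5] F [-5.  -2.4 -0.6] grip 0.0 w 0.6523552718845355 t 13.3333
tilt from vertical deg 91.1
wrist 3324
y range of upper points [-32.4  99.3] cap start -15.7 [80.8 98.9]
[ 0.4735 -0.0882  0.3576] [-1.301 -2.854  0.006] [-0.23 -0.07  2.06 -0.    1.16 -0.95]Traceback (most recent call last):
  File "w.py", line 13, in <module>
    print('stop top y',np.percentile(X[g][:,1],[2,50,98]).round(1))
                       ~~~~~~~~~~~~~^^^^^^^^^^^^^^^^^^^^^
    return _quantile_unchecked(
        a, q, axis, out, overwrite_input, method, keepdims, weights)
    return _ureduce(a,
                    func=_quantile_ureduce_func,
    ...<5 lines>...
                    overwrite_input=overwrite_input,
                    method=method)
    r = func(a, **kwargs)
    result = _quantile(arr,
                       quantiles=q,
    ...<2 lines>...
                       out=out,
                       weights=wgt)
    slices_having_nans = np.isnan(arr[-1, ...])
                                  ~~~^^^^^^^^^
IndexError: index -1 is out of bounds for axis 0 with size 0
```

Call:
drive_tool --claw '[60,60,60,60,60,60,60,60]' --pt "-0.008 -0.004 0" --pt "-0.008 -0.004 0" --pt "-0.008 -0.004 0" --pt "-0.008 -0.004 0" --pt "-0.008 -0.004 0" --pt "-0.008 -0.004 0" --pt "-0.008 -0.004 0" --pt "-0.008 -0.004 0" --yaw '[0.26,0.26,0.26,0.26,0.26,0.26,0.26,0.26]'

```text
time: 14.05
tool_pos: [0.4747, -0.0884, 0.3588]
tcp_rot: [-0.06, -3.14, 0.001]
wrist_force: [0.6, -0.2, 0.5]
width: 0.702
grip_force: 0.0
```

```bash
python3 w.py 2>/dev/null| head -1; python3 - <<'E'
from h import *
exec(open('look.py').read().split('c=snap')[0])
c=snap('wrist','pics/w3.png'); X=vise(cloud(c)); h=cv2.cvtColor(c['color'],cv2.COLOR_RGB2HSV)
k=(c['depth']>.05)&(h[...,2]<60)&(X[...,0]<-150)&(X[...,0]>-215)&(abs(X[...,1])<70)&(X[...,2]>70)&(X[...,2]<135)
n,l,st,ce=cv2.connectedComponentsWithStats(k.astype(np.uint8)); i=1+st[1:,4].argmax(); p=X[l==i]
print(st[i],np.percentile(p,[2,50,98],axis=0).round(1).tolist()); t=p[p[:,2]>np.percentile(p[:,2],90)]; print('top line',t.mean(0).round(1))
s=bot.read_state();print(s['tool_pos'].round(4),s['tcp_rot'].round(3),s['q'].round(2))
E
```

```text
TCP vise [-181.8   38.   358.9] F [0.6 1.2 0.8] grip 0.0 w 0.7025158500899528 t 14.1
[ 296  215   31   92 2692] [[-205.1, 24.9, 112.3], [-180.0, 33.8, 118.0], [-152.0, 42.7, 120.2]]
top line [-180.5   33.7  120. ]
[ 0.4747 -0.0883  0.3589] [-6.50e-02 -3.14e+00  1.00e-03] [-0.24 -0.07  2.05 -0.    1.16 -1.76]
```

Call:
drive_tool --claw '[60,60,60,60,10,10,10,10]' --pt "-0.017 -0.008 -0.05" --pt "-0.017 -0.008 -0.11" --pt "-0.017 -0.008 -0.165" --pt "-0.017 -0.008 -0.188" --pt "-0.017 -0.008 -0.188" --pt "-0.017 -0.008 -0.188" --pt "-0.017 -0.008 -0.188" --pt "-0.017 -0.008 -0.188" --yaw '[0,0,0,0,0,0,0,0]' --newtons 40

```text
time: 14.87
tool_pos: [0.4672, -0.0925, 0.2671]
tcp_rot: [0.062, 3.138, -0.002]
wrist_force: [0.0, -1.7, -1.0]
width: 0.218
grip_force: 39.0
```

Call:
drive_tool --claw '[10,10,10]' --pt "0 0 0" --pt "0 0 0" --pt "0 0 0" --yaw '[0,0,0]'

```text
time: 15.12
tool_pos: [0.4671, -0.0924, 0.2666]
tcp_rot: [0.062, 3.137, -0.001]
wrist_force: [1.8, 0.1, 2.0]
width: 0.22
grip_force: 39.3
```

```bash
cat > circ.py <<'E'
import sys,numpy as np
# rows of slide shares from crank angle a to b (rad), 8 rows; vise y,z -> world
a,b,n=float(sys.argv[1]),float(sys.argv[2]),int(sys.argv[3]); R=45
f=np.linspace(a,b,n+1)[1:]; dy=-R*(np.sin(f)-np.sin(a)); dz=R*(np.cos(f)-np.cos(a))
print(np.round(np.c_[dy*.0366,dy*.9993,dz]/500,4).tolist())
E
python3 look.py|head -1; for i in 0 1 2; do python3 circ.py $(python3 -c "print(5.44+$i*2.8, 5.44+$i*2.8+2.8)") 8; done; python3 circ.py 13.84 14.1 3
```

```text
TCP vise [-189.3   33.8  266.5] F [1.9 0.4 3.8] grip 39.4 w 0.21943498679849088 t 15.1667
[[-0.0009, -0.0246, 0.0194], [-0.002, -0.0543, 0.0292], [-0.0031, -0.0856, 0.0282], [-0.0042, -0.1147, 0.0165], [-0.0051, -0.138, -0.0044], [-0.0056, -0.1527, -0.0321], [-0.0058, -0.157, -0.0631], [-0.0055, -0.1505, -0.0937]]
[[0.0006, 0.0167, -0.0265], [0.0015, 0.0414, -0.0457], [0.0026, 0.0712, -0.0553], [0.0038, 0.1025, -0.054], [0.0048, 0.1315, -0.0421], [0.0057, 0.1546, -0.021], [0.0062, 0.1691, 0.0068], [0.0063, 0.1732, 0.0379]]
[[-0.0002, -0.0068, 0.0306], [-0.0009, -0.0237, 0.057], [-0.0018, -0.0486, 0.076], [-0.0029, -0.0785, 0.0853], [-0.004, -0.1098, 0.0838], [-0.0051, -0.1387, 0.0716], [-0.0059, -0.1616, 0.0503], [-0.0064, -0.1758, 0.0224]]
[[-0.0001, -0.002, -0.0075], [-0.0001, -0.0033, -0.0152], [-0.0001, -0.0039, -0.023]]
```

Call:
drive_tool --claw '[10,10,10,10,10,10,10,10]' --pt "-0.001 -0.025 0.019" --pt "-0.002 -0.054 0.029" --pt "-0.003 -0.086 0.028" --pt "-0.004 -0.115 0.017" --pt "-0.005 -0.138 -0.004" --pt "-0.006 -0.153 -0.032" --pt "-0.006 -0.157 -0.063" --pt "-0.006 -0.151 -0.094" --yaw '[0,0,0,0,0,0,0,0]'

```text
time: 15.83
tool_pos: [0.4642, -0.1681, 0.2183]
tcp_rot: [0.066, 3.137, 0.002]
wrist_force: [5.2, 13.7, 8.2]
width: 0.218
grip_force: 41.0
```

Call:
drive_tool --claw '[10,10,10,10,10,10,10,10]' --pt "0.001 0.017 -0.026" --pt "0.002 0.041 -0.046" --pt "0.003 0.071 -0.055" --pt "0.004 0.103 -0.054" --pt "0.005 0.132 -0.042" --pt "0.006 0.155 -0.021" --pt "0.006 0.169 0.007" --pt "0.006 0.173 0.038" --yaw '[0,0,0,0,0,0,0,0]'

```text
time: 16.5
tool_pos: [0.4674, -0.0812, 0.2377]
tcp_rot: [0.061, 3.136, -0.003]
wrist_force: [6.7, -8.0, -4.5]
width: 0.213
grip_force: 39.6
```

```bash
python3 look.py|head -1
```

```text
TCP vise [-189.3   44.7  240.2] F [ 1.3 -2.2  2.2] grip 40.2 w 0.21720594702496784 t 16.55
```

Call:
drive_tool --claw '[10,10,10,10,10,10,10,10]' --pt "0 -0.007 0.031" --pt "-0.001 -0.024 0.057" --pt "-0.002 -0.049 0.076" --pt "-0.003 -0.079 0.085" --pt "-0.004 -0.11 0.084" --pt "-0.005 -0.139 0.072" --pt "-0.006 -0.162 0.05" --pt "-0.006 -0.176 0.022" --yaw '[0,0,0,0,0,0,0,0]'

```text
time: 17.22
tool_pos: [0.464, -0.1704, 0.2484]
tcp_rot: [0.064, 3.137, -0.001]
wrist_force: [5.9, 8.0, 1.1]
width: 0.218
grip_force: 40.5
```

```bash
python3 look.py|head -1; python3 circ.py 13.84 14.34 5
```

```text
TCP vise [-189.6  -44.6  245.5] F [ 7.4 -4.3 -0.5] grip 40.4 w 0.22097824593926985 t 17.2667
[[-0.0001, -0.0022, -0.0087], [-0.0001, -0.0035, -0.0176], [-0.0001, -0.0039, -0.0266], [-0.0001, -0.0035, -0.0356], [-0.0001, -0.0021, -0.0445]]
```

Call:
drive_tool --claw '[10,10,10,10,10]' --pt "0 -0.002 -0.009" --pt "0 -0.003 -0.018" --pt "0 -0.004 -0.027" --pt "0 -0.004 -0.027" --pt "0 -0.004 -0.027" --yaw '[0,0,0,0,0]'

```text
time: 17.68
tool_pos: [0.4641, -0.1713, 0.234]
tcp_rot: [0.063, 3.138, -0.001]
wrist_force: [7.8, -0.5, -2.0]
width: 0.218
grip_force: 40.2
```

Call:
drive_tool --claw '[10,10,10,10]' --pt "0 0.001 -0.006" --pt "0 0.001 -0.01" --pt "0 0.001 -0.012" --pt "0 0.001 -0.012" --yaw '[0,0,0,0]'

```text
time: 18.02
tool_pos: [0.4641, -0.1708, 0.2291]
tcp_rot: [0.062, 3.138, -0.001]
wrist_force: [4.7, 0.6, 4.9]
width: 0.22
grip_force: 40.8
```

```bash
python3 look.py|head -1
```

```text
TCP vise [-189.4  -44.7  229.1] F [5.1 1.  4.6] grip 40.8 w 0.22000732766385925 t 18.0667
```

Call:
drive_tool --claw '[10,10,10,10,10]' --pt "0 0.001 -0.005" --pt "0 0.002 -0.01" --pt "0 0.003 -0.015" --pt "0 0.003 -0.015" --pt "0 0.003 -0.015" --yaw '[0,0,0,0,0]'

```text
time: 18.48
tool_pos: [0.4643, -0.1692, 0.2224]
tcp_rot: [0.062, 3.138, -0.0]
wrist_force: [3.5, 1.6, 9.7]
width: 0.214
grip_force: 41.5
```

```bash
python3 look.py|head -1
```

```text
TCP vise [-189.3  -43.2  222.4] F [ 3.7  2.4 10. ] grip 41.5 w 0.21935016826503387 t 18.5333
```

Firm at 10 N on the handle. Let go and rise.

Call:
drive_tool --claw '[30,45,60,60,60,60]' --pt "0 0 0" --pt "0 0 0" --pt "0 0 0" --pt "0 0 0" --pt "0 0 0" --pt "0 0 0" --yaw '[0,0,0,0,0,0]'

```text
time: 19.03
tool_pos: [0.4626, -0.1691, 0.2205]
tcp_rot: [-0.062, -3.139, -0.001]
wrist_force: [0.2, -0.1, 0.0]
width: 0.697
grip_force: 0.0
```

Call:
drive_tool --claw '[60,60,60,60,60,60,60,60]' --pt "0 0 0.04" --pt "0 0 0.1" --pt "0 0 0.17" --pt "0 0 0.24" --pt "0 0 0.31" --pt "0 0 0.36" --pt "0 0 0.36" --pt "0 0 0.36" --yaw '[0,0,0,0,0,0,0,0]'

```text
time: 19.7
tool_pos: [0.4636, -0.1695, 0.4032]
tcp_rot: [0.062, 3.137, -0.003]
wrist_force: [0.0, 0.1, -0.0]
width: 0.701
grip_force: 0.0
```

```bash
python3 look.py pics/l3.png; python3 - <<'E'
from h import *
exec(open('look.py').read().split('c=snap')[0])
c=snap('wrist'); X=vise(cloud(c)); h=cv2.cvtColor(c['color'],cv2.COLOR_RGB2HSV); d=c['depth']>.05
g=d&(abs(X[...,2]-100)<3)&(abs(X[...,1])<38)&(X[...,0]<40)&(X[...,0]>-90)
x=X[g][:,0]; print('jaw tops x: moving',np.percentile(x[x<-20],[1,99]).round(1),'fixed',np.percentile(x[x>-20],[1,99]).round(1))
k=d&(h[...,2]<60)&(X[...,0]<-150)&(X[...,0]>-215)&(abs(X[...,1])<70)&(X[...,2]>30)&(X[...,2]<135)
n,l,st,ce=cv2.connectedComponentsWithStats(k.astype(np.uint8)); i=1+st[1:,4].argmax(); print('handle',np.percentile(X[l==i],[2,50,98],axis=0).round(1).tolist())
E
```

```text
TCP vise [-190.6  -43.2  401.2] F [-0.5  0.3  0. ] grip 0.0 w 0.7049857219421516 t 19.75
879 [[-41.2, -41.2, 49.1], [-16.0, 56.2, 87.5], [4.9, 100.4, 96.7]]
tilt from vertical deg 90.8
-55 18 z [82.7 90.5] x [-31.9  -6.2]
-40 59 z [82.8 91.4] x [-32.9  -5.1]
-25 58 z [83.  91.2] x [-35.7  -4.7]
-10 62 z [83.7 90.9] x [-34.2  -4.8]
5 63 z [83.3 91.2] x [-35.5  -5.3]
20 66 z [81.8 91.5] x [-34.3  -5.1]
35 87 z [71.8 91.3] x [-34.4  -0.2]
50 63 z [74.5 94.1] x [-35.2   2.7]
65 105 z [74.3 95.8] x [-37.8   5. ]
80 104 z [73.1 96. ] x [-37.5   4.6]
95 194 z [49.3 94.3] x [-40.4   1.4]Traceback (most recent call last):
  File "<stdin>", line 5, in <module>
    return _quantile_unchecked(
        a, q, axis, out, overwrite_input, method, keepdims, weights)
    return _ureduce(a,
                    func=_quantile_ureduce_func,
    ...<5 lines>...
                    overwrite_input=overwrite_input,
                    method=method)
    r = func(a, **kwargs)
    result = _quantile(arr,
                       quantiles=q,
    ...<2 lines>...
                       out=out,
                       weights=wgt)
    slices_having_nans = np.isnan(arr[-1, ...])
                                  ~~~^^^^^^^^^
IndexError: index -1 is out of bounds for axis 0 with size 0
```

View pics/l3.png

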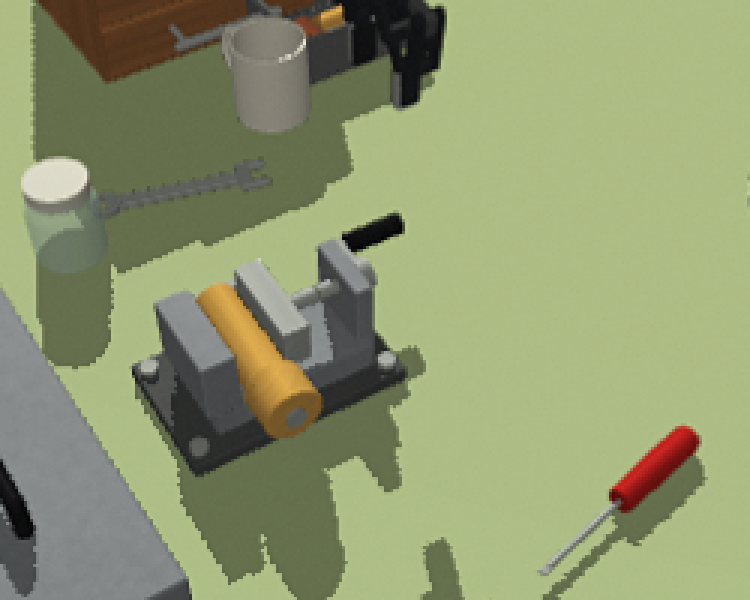

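The image shows the strainer clamped between the jaws (245,350), its foot at the stop and the cap out at (285,400). The handle is at (375,232), free, and the bystanders are undisturbed.

```bash
python3 -c "
from workcell import bot
print(bot.finish_job())"
```

```text
the job is handed in; nothing more can be done
None
```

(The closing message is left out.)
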